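Seat the stopper and pass the tube carrier under the height gate

TASK

The purple stopper in the blue tube carrier stands too high: press it down gently until it is fully home. Then slide the carrier along the table, without lifting it, tab end last, into the lane and under the red height bar until its nose meets the end stop; lean on it there with about 10 N (never more than 20 N) for half a second so that it is surely home, and let go, leaving it against the stop. Do not force anything against the gate, and leave the other things on the bench where they are.

Things in the scene. Friction and masses are not known exactly. Their poses are not given: they have to be found in the camera images.
- tab (a point): centre of the white upright grip tab at the tail of the loose blue tube carrier, 37 mm above the table. The tab is 28 mm long (x), 12 mm thick (y), from 12 to 62 mm high. Axes are the carrier's: x towards its nose, z up. Carrier base: 185 x 56 x 12 mm, from 25 mm behind this point to 160 mm ahead, also under the tab. 0.28 to 0.56 kg; it slides flat on the table
- seat (a point): centre of the purple stopper's top WHEN HOME: 78 mm above the table, 115 mm ahead of the tab point, carrier axes. Now the stopper (18 mm across) stands 5 to 9 mm above this; it moves straight down against about 6 N of friction, then bottoms hard. Red and black stoppers, 30 mm behind and ahead of it, are home already. They stand on a block 88 mm long, 50 mm wide, 45 mm high
- nose (a point): middle of the carrier's front end face, 6 mm above the table, 160 mm ahead of the tab point; same axes as the carrier
- gate: fixed height gate. Origin on the table in mid-lane under the red bar; x along the lane in the pushing direction, z up. Two rails 20 mm high, 62 mm apart inside, from x = -60 to +145 mm; before them flared guides widen to about 98 mm at x = -100 mm. Bar posts 14 mm (x) by 12 mm stand on the rails, inner faces 32 mm off mid-lane
- bar (a point): centre of the red bridge bar of the gate: 12 mm along the lane, 88 mm across, underside 81 mm and top 91 mm above the table; gate axes. Somewhere from 85 to 105 mm beyond it a rigid dark end stop (rubber face 54 mm wide, 30 mm high) is clamped between the rails, set anew each time and not reported: feel for it
- dropper: bystander: amber dropper bottle, 34 mm across, 75 mm high; origin under its centre
- slidebox: bystander: clear slide box 85 x 60 x 28 mm; origin under its centre
- cup: bystander: white specimen cup, 54 mm across, 55 mm high; origin under its centre
- tipbox: bystander: grey pipette-tip box with yellow lid, 87 x 62 x 47 mm; origin under its centre
- dish: bystander: flat glass dish, 60 mm across, 14 mm high; origin under its centre
- counter: bystander: small grey hand counter, 70 x 50 x 28 mm; origin under its centre
There are look-alikes about, which are no part of the job. Leave any green or yellow look-alike of the part that bears tab alone.

How it is judged:
By the outcome, as a careful person would: the job done as asked, in the order asked, and still so for the second after the job is handed in, with the robot touching nothing.
It also fails if it takes over 67 s, if anything falls off the work surface, if the arm or the gripper's body presses on something with over 40 N, if the wrist force passes 120 N, or if a joint passes its speed limit or range.

ROBOT

A 6-joint arm with a two-finger parallel gripper is mounted at the origin on the work surface. World frame = base frame: x ahead of the robot, y to its left, z up, the work surface at z = 0. Lengths are in m, angles in rad, forces in N, time in s.
With the tool pointing down it reaches from about 0.4 to 0.825 m from the base axis. Payload 7 kg.
Tool frame: the origin (TCP) lies midway between the tips of the shut fingers; the grasp point (between the pads) lies 19 mm behind it; z points along the fingers, x is the direction in which the jaws open and shut, and the axes are right-handed (so a half turn about z gives the same grasp; the last joint's range is limited). The gripper opens to 88 mm and grips with 3 to 60 N. Pads are 19 mm wide; open, the fingers measure 130 mm over their backs; the gripper's body (78 mm by 193 mm) begins 47 mm behind the grasp point.
Start: joints at [1.472, 0.359, 0.012, 0, -1.224, -0.288], TCP at [0.255, 0.625, 0.227] pointing down, gripper open.
Joint ranges: [-3.07, 3.07], [-1.43, 2.12], [-1.02, 1.25], [-3.03, 1.67], [-3.05, -0], [-3.03, 3.03]. Speed limits (rad/s): [2.39, 2.39, 3.01, 3.14, 3.14, 3.14].

INTERFACE

Orientations are given as a rotation vector (axis times angle).
In Python, from workcell import env gives the robot as it stands.
- The arm moves only by the tool send_rows, never from a script. Its argument "moves" is a list of rows, each a list of 7 numbers: the shift along the tool's x, y, z in m, then the turn, a rotation vector about the tool's x, y, z in rad, then the opening in per cent of the stroke, from 0 (shut) to 100 (fully open). A call has 1 to 5 rows; each row shifts and turns the commanded pose from where the row before left it, along the tool's axes as they then stand; what a row does not reach is not made up. A row lasts 1/8 s, in which the tool goes at most 62.5 mm and 10.7 degrees, less where a joint would pass 70% of its speed; a pose out of reach is approached as far as the arm can. A call is refused whole if a number of a shift passes 0.0625 or a number of a turn 0.188, either way. A call with a gripper value outside its range is refused whole. The fingers move at their own pace and stop on an object; "newtons" is the grip in N (left out, the last holds). Time passes only in rows, so rows that do not move let the fingers close. It gives the time, the measured TCP pose, the force and the opening at its end, in the units of the state.
- env.sense(): the state, without advancing time (a new reading comes with each control period).
- env.read_camera(name): name is "side" or "top" or "wrist"; returns a dict with "frame" (480x640x3 uint8, red, green, blue), "z_map" (480x640 float32, m along the optical axis (not along the pixel's ray), 0 where there is no reading), "camera_matrix" (3x3 intrinsics, pixels), "dist_coeffs" ([k1, k2, p1, p2, k3] as OpenCV has them; the pictures are not rectified), "world_to_cam" (4x4, takes a point from world to camera coordinates). Camera axes: x right, y down, z forward; pixel columns grow to the right and rows downward; lengths in m; the calibration is good to about 2 mm. A picture is of the moment at which its call begins.
- env.sign_off(): hands the job in, once; it reports no verdict.
The state is a dict: "clock": time; "qpos": joint angles; "joint_vel": joint speeds; "tau": joint torques, N m; "ee_pos": TCP position; "tool_rot": TCP orientation; "contact_force": force on the tool from outside, world axes, zero at the start; "wrist_torque": the same for the moment, N m; "grip_width": opening from 0.0 (shut) to 1.0 (fully open).
Only numpy, scipy, OpenCV 4.12 (cv2) and the standard library are available. Lean on these libraries where they do the work, as an engineer would, in place of code of your own. Each camera call takes 0.05 s, during which the arm holds its last target.

## Working session

There is one attempt and no reset: what is moved stays moved. The work goes in short steps, Python scripts to look and compute and a tool call to move; the robot and the scene stay as the last step left them, time stands still between calls to the robot, and variables do not carry over. Pictures are saved under pics/ and viewed, and the job is handed in when it is done.

Besides the shell and the picture viewer there is one more tool, called after "Emit:" as a command line: name --pt "numbers of a row" for each row, then --argument value for the rest. send_rows: Moves the arm, as the interface text tells. Its arguments: {"type":"object","properties":{"moves":{"type":"array"},"newtons":{"type":"number"}},"required":["moves"]}

```bash
mkdir -p pics; ls
cat > h.py <<'E'
import numpy as np, cv2, pickle
from workcell import env
def grab(n,tag):
    c=env.read_camera(n); pickle.dump(c,open(f'{tag}.pkl','wb'))
    cv2.imwrite(f'pics/{tag}.png',c['frame'][:,:,::-1]); return c
def cloud(c):
    K=np.array(c['camera_matrix']);d=np.array(c['dist_coeffs']);T=np.array(c['world_to_cam'])
    u,v=np.meshgrid(np.arange(640.),np.arange(480.))
    p=cv2.undistortPoints(np.stack([u,v],-1).reshape(-1,1,2),K,d).reshape(480,640,2)
    z=c['z_map']; X=np.dstack([p[...,0]*z,p[...,1]*z,z])
    R=T[:3,:3];t=T[:3,3]
    W=(X-t)@R
    W[z<=0]=np.nan
    return W
E
python3 - <<'E'
from h import *
print(env.sense())
for n in ['top','side']: grab(n,n+'0')
E
```

```text
pics
{'clock': 0.0, 'qpos': array([ 1.47209893e+00,  3.59360594e-01,  1.11103462e-02, -3.69136880e-04,
       -1.22408946e+00, -2.88102520e-01]), 'joint_vel': array([-6.85616954e-04,  4.75878520e-04,  2.57593058e-04,  1.04859849e-04,
        2.69208437e-05,  5.84558607e-04]), 'tau': array([ 5.64721831e-04, -5.82716238e+01,  2.93055475e+01,  6.99728832e+00,
        6.95289214e-03, -1.73808612e-04]), 'ee_pos': array([0.25446306, 0.62469728, 0.22565867]), 'tool_rot': array([ 1.75221053e+00, -2.60605124e+00,  1.52076032e-03]), 'contact_force': array([ 0.23085453, -0.2297719 , -0.18063665]), 'wrist_torque': array([0.04888298, 0.0144999 , 0.01436504]), 'grip_width': 1.0013559868693003}
```

View pics/top0.png

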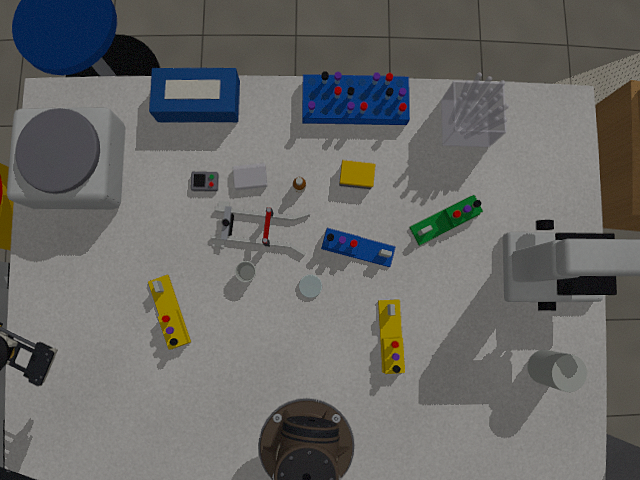

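View pics/side0.png

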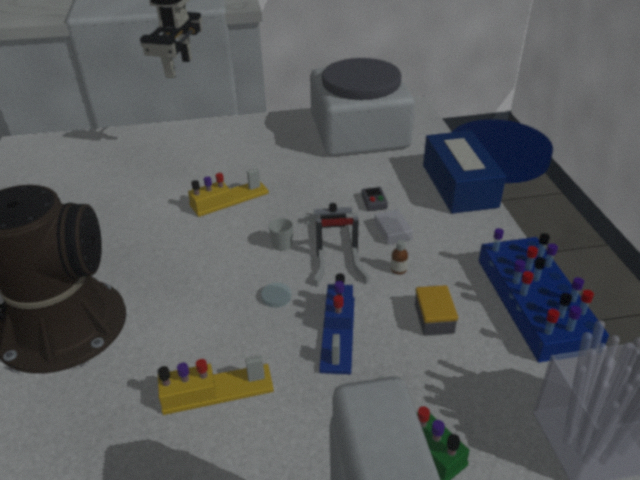

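The top view shows the blue carrier at (358,247), with its white tab at (386,253) and its nose pointing left. The gate's red bar is at (267,226), with the lane mouth facing right. Next I'll measure both.

```bash
cat > m.py <<'E'
from h import *
import sys
for n in ['top','side']:
    c=pickle.load(open(n+'0.pkl','rb'));W=cloud(c);f=c['frame'].astype(int)
    hsv=cv2.cvtColor(c['frame'],cv2.COLOR_RGB2HSV).astype(int);H,S,V=hsv[...,0],hsv[...,1],hsv[...,2]
    box=np.zeros((480,640),bool)
    if n=='top': box[215:275,315:405]=1
    else: box[265:380,310:365]=1
    t=np.nanmedian(W[430:440,100:200,2]) if n=='top' else 0
    print(n,'table z',t)
    blue=box&(H>100)&(H<125)&(S>120)
    for lo,hi,nm in [(.006,.018,'base'),(.050,.062,'blk')]:
        m=blue&(W[...,2]>lo)&(W[...,2]<hi)
        P=W[m][:,:2].astype(np.float32)
        if len(P)>10:
            r=cv2.minAreaRect(P);print(nm,len(P),r,np.median(W[m][:,2]));print(cv2.boxPoints(r).round(4).tolist())
    for nm,m in [('purple',box&(H>125)&(H<150)&(S>80)),('red',box&((H<8)|(H>172))&(S>120)),('black',box&(V<50)),('white',box&(S<40)&(V>150)&(W[...,2]>.04))]:
        P=W[m]; P=P[P[:,2]>0.03]
        if len(P): 
            q=P[P[:,2]>P[:,2].max()-.006]
            print(nm,len(P),len(q),q.mean(0).round(4),'max',P.max(0).round(4),'min',P.min(0).round(4))
    g=np.zeros((480,640),bool)
    if n=='top': g[195:265,205:315]=1
    else: g[195:290,300:370]=1
    m=g&((H<8)|(H>172))&(S>120)&(W[...,2]>.07)
    P=W[m];
    if len(P): print('bar',len(P),P.mean(0).round(4),cv2.minAreaRect(P[:,:2].astype(np.float32)))
    m=g&(W[...,2]>.014)&(W[...,2]<.026);P=W[m]
    print('rails',len(P)); np.save(n+'_rails.npy',P)
    im=c['frame'][:,:,::-1]
    y,x=(195,205) if n=='top' else (190,290)
    cv2.imwrite(f'pics/{n}crop.png',cv2.resize(im[y:y+(85 if n=='top' else 190),x:x+(200 if n=='top' else 100)],None,fx=4 if n=='top' else 3,fy=4 if n=='top' else 3))
E
python3 m.py
```

```text
top table z 0.0007421567687027062
base 674 ((0.5083967447280884, -0.12912051379680634), (0.18365716934204102, 0.0552729070186615), 75.28633880615234) 0.01258557590855685
[[0.45829999446868896, -0.21089999377727509], [0.5117999911308289, -0.22499999403953552], [0.5584999918937683, -0.04729999974370003], [0.5049999952316284, -0.0333000011742115]]
blk 50 ((0.5194602608680725, -0.08298633992671967), (0.0822819396853447, 0.04519098997116089), 76.43206024169922) 0.05117745542515932
[[0.4878000020980835, -0.1177000030875206], [0.5317999720573425, -0.1282999962568283], [0.5511000156402588, -0.04830000177025795], [0.507099986076355, -0.037700001150369644]]
purple 52 14 [ 0.5198 -0.083   0.089 ] max [ 0.5288 -0.054   0.0928] min [ 0.5126 -0.124   0.0408]
red 39 22 [ 0.5139 -0.1127  0.0808] max [ 0.52   -0.0541  0.0838] min [ 0.5049 -0.1183  0.0656]
black 41 4 [ 0.5273 -0.0512  0.0855] max [ 0.5346 -0.0465  0.0887] min [ 0.5197 -0.0616  0.0442]
white 2 2 [ 0.495  -0.196   0.0621] max [ 0.5001 -0.185   0.0641] min [ 0.4899 -0.207   0.06  ]
bar 138 [0.5534 0.102  0.0913] ((0.5492243766784668, 0.1
[... 161 characters left out ...]
(0.18268439173698425, 0.05327128618955612), 75.63333892822266) 0.011576543016815693
[[0.46149998903274536, -0.2175000011920929], [0.5131000280380249, -0.23080000281333923], [0.5584999918937683, -0.05380000174045563], [0.5069000124931335, -0.0406000018119812]]
purple 117 53 [ 0.5228 -0.086   0.0853] max [ 0.5342 -0.0591  0.0882] min [ 0.5066 -0.1148  0.0427]
red 98 54 [ 0.5153 -0.1149  0.0778] max [ 0.5229 -0.1057  0.0806] min [ 0.5075 -0.1229  0.0617]
black 53 11 [ 0.5297 -0.0612  0.0802] max [ 0.5365 -0.0492  0.0847] min [ 0.5081 -0.1148  0.0449]
bar 192 [0.5547 0.0983 0.0884] ((0.556688666343689, 0.0985303446650505), (0.020436007529497147, 0.061941418796777725), 75.0440444946289)
rails 554
```

Run:
```python
from h import *
for n in ['top','side']:
    P=np.load(n+'_rails.npy')
    c=pickle.load(open(n+'0.pkl','rb'))
    b=np.array([.553,.101])
    # scan angle for best two-line fit
    best=[]
    for a in np.deg2rad(np.arange(70,115,.5)):
        d=np.array([np.cos(a),np.sin(a)]);q=P[:,:2]-b
        s=q@d; l=q@np.array([-d[1],d[0]])
        k=(s>-.055)&(s<.14)&(abs(l)<.06)
        h,e=np.histogram(l[k],bins=np.arange(-.06,.061,.002))
        best.append((np.sum(h.astype(float)**2),np.rad2deg(a)))
    best.sort();print(best[-4:])
    a=np.deg2rad(best[-1][1]);d=np.array([np.cos(a),np.sin(a)]);q=P[:,:2]-b;s=q@d;l=q@np.array([-d[1],d[0]])
    k=(s>-.055)&(s<.14)
    print(np.histogram(l[k],bins=np.arange(-.06,.061,.004)))
    for sg in (-1,1):
        kk=k&(sg*l>.024)&(sg*l<.045); print(sg,kk.sum(),np.polyfit(s[kk],l[kk],1),l[kk].min(),l[kk].max(),s[kk].min(),s[kk].max())
```

```text
[(np.float64(18243.0), np.float64(85.0)), (np.float64(18973.0), np.float64(83.5)), (np.float64(19203.0), np.float64(84.5)), (np.float64(20151.0), np.float64(84.0))]
(array([ 0,  0,  1,  0, 55, 88, 91,  4,  0,  0,  2,  1,  2,  0,  0,  2,  2,
        2,  2,  0,  2,  1, 51, 88, 94,  4,  0,  1,  0,  0]), array([-6.00000000e-02, -5.60000000e-02, -5.20000000e-02, -4.80000000e-02,
       -4.40000000e-02, -4.00000000e-02, -3.60000000e-02, -3.20000000e-02,
       -2.80000000e-02, -2.40000000e-02, -2.00000000e-02, -1.60000000e-02,
       -1.20000000e-02, -8.00000000e-03, -4.00000000e-03,  5.55111512e-17,
        4.00000000e-03,  8.00000000e-03,  1.20000000e-02,  1.60000000e-02,
        2.00000000e-02,  2.40000000e-02,  2.80000000e-02,  3.20000000e-02,
        3.60000000e-02,  4.00000000e-02,  4.40000000e-02,  4.80000000e-02,
        5.20000000e-02,  5.60000000e-02,  6.00000000e-02]))
-1 238 [ 0.00121373 -0.03721699] -0.04348593824529675 -0.03151248850765356 -0.05350363474601535 0.13982655347456016
1 238 [-0.00158767  0.0351039 ] 0.025335373544273024 0.04289746975495865 -0.054333025909730326 0.
[... 428 characters left out ...]
2, -3.60000000e-02, -3.20000000e-02,
       -2.80000000e-02, -2.40000000e-02, -2.00000000e-02, -1.60000000e-02,
       -1.20000000e-02, -8.00000000e-03, -4.00000000e-03,  5.55111512e-17,
        4.00000000e-03,  8.00000000e-03,  1.20000000e-02,  1.60000000e-02,
        2.00000000e-02,  2.40000000e-02,  2.80000000e-02,  3.20000000e-02,
        3.60000000e-02,  4.00000000e-02,  4.40000000e-02,  4.80000000e-02,
        5.20000000e-02,  5.60000000e-02,  6.00000000e-02]))
-1 178 [ 0.00584512 -0.03838922] -0.04458233947638293 -0.02462431673192284 -0.054553662861179894 0.12030020593107414
1 112 [0.00101236 0.03322827] 0.02447464528572339 0.04044732756165938 -0.054777611270636795 0.12473635881297818
```

View pics/topcrop.png

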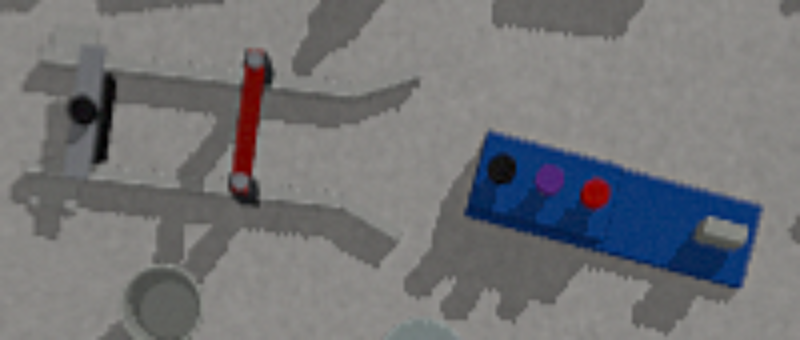

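View pics/sidecrop.png

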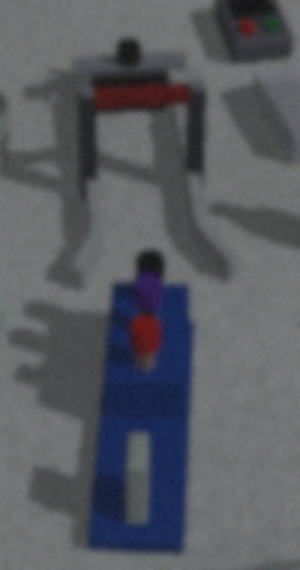

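```bash
cat >> h.py <<'E'
from scipy.spatial.transform import Rotation as Rot
def pose():
    s=env.sense(); R=Rot.from_rotvec(s['tool_rot']).as_matrix()
    return np.array(s['ee_pos']),R,s
def tgt(yawx):  # tool x heading (rad), pointing down
    c,s_=np.cos(yawx),np.sin(yawx)
    return np.array([[c,s_,0],[s_,-c,0],[0,0,-1.]])
def plan(p1,yawdeg,n):
    p,R,s=pose(); R1=tgt(np.deg2rad(yawdeg))
    rv=Rot.from_matrix(R.T@R1).as_rotvec(); 
    for i in range(n):
        Ri=R@Rot.from_rotvec(rv*i/n).as_matrix()
        d=Ri.T@((np.array(p1)-p)/n)
        print(np.r_[d,rv/n].round(4).tolist())
def st():
    p,R,s=pose(); print(round(s['clock'],3),p.round(4),'yawx',np.rad2deg(np.arctan2(R[1,0],R[0,0])).round(2),'zax',R[:,2].round(4),'F',s['contact_force'].round(2),'w',round(s['grip_width'],3),'q',s['qpos'].round(2))
E
python3 -c "
from h import *
st();plan([.52,-.09,.25],165.4,14)"
```

```text
0.1 [0.2545 0.6247 0.2257] yawx -112.17 zax [-4.0e-04 -1.4e-03 -1.0e+00] F [-0.19  0.15  0.46] w 0.997 q [ 1.47  0.36  0.01 -0.   -1.22 -0.29]
[0.0401, -0.0368, -0.0017, -0.0001, -0.0001, 0.1028]
[0.0361, -0.0407, -0.0017, -0.0001, -0.0001, 0.1028]
[0.0318, -0.0442, -0.0017, -0.0001, -0.0001, 0.1028]
[0.0271, -0.0473, -0.0017, -0.0001, -0.0001, 0.1028]
[0.0221, -0.0498, -0.0017, -0.0001, -0.0001, 0.1028]
[0.0168, -0.0518, -0.0017, -0.0001, -0.0001, 0.1028]
[0.0114, -0.0532, -0.0017, -0.0001, -0.0001, 0.1028]
[0.0059, -0.0541, -0.0017, -0.0001, -0.0001, 0.1028]
[0.0003, -0.0545, -0.0017, -0.0001, -0.0001, 0.1028]
[-0.0053, -0.0542, -0.0017, -0.0001, -0.0001, 0.1028]
[-0.0108, -0.0534, -0.0017, -0.0001, -0.0001, 0.1028]
[-0.0162, -0.052, -0.0017, -0.0001, -0.0001, 0.1028]
[-0.0215, -0.0501, -0.0017, -0.0001, -0.0001, 0.1028]
[-0.0265, -0.0476, -0.0017, -0.0001, -0.0001, 0.1028]
```

Emit:
send_rows --pt "0.04 -0.037 -0.002 0 0 0.103 0" --pt "0.036 -0.041 -0.002 0 0 0.103 0" --pt "0.032 -0.044 -0.002 0 0 0.103 0" --pt "0.027 -0.047 -0.002 0 0 0.103 0" --pt "0.022 -0.05 -0.002 0 0 0.103 0" --newtons 20

```text
clock: 0.72
ee_pos: [0.3497, 0.368, 0.2364]
tool_rot: [1.027, -2.969, 0.0]
contact_force: [1.4, 1.0, 0.5]
grip_width: 0.49
```

Emit:
send_rows --pt "0.017 -0.052 -0.002 0 0 0.103 0" --pt "0.011 -0.053 -0.002 0 0 0.103 0" --pt "0.006 -0.054 -0.002 0 0 0.103 0" --pt "0.0 -0.054 -0.002 0 0 0.103 0" --pt "-0.005 -0.054 -0.002 0 0 0.103 0"

```text
clock: 1.35
ee_pos: [0.4441, 0.1137, 0.2467]
tool_rot: [-0.237, 3.133, 0.0]
contact_force: [0.7, 1.1, 0.4]
grip_width: 0.008
```

Emit:
send_rows --pt "-0.011 -0.053 -0.002 0 0 0.103 0" --pt "-0.016 -0.052 -0.002 0 0 0.103 0" --pt "0 0 0 0 0 0.103 0" --pt "0 0 0 0 0 0.103 0" --pt "0 0 0 0 0 0 0"

```text
clock: 1.98
ee_pos: [0.4813, 0.0133, 0.2503]
tool_rot: [-0.404, -3.115, 0.0]
contact_force: [1.0, 0.5, 0.7]
grip_width: 0.004
```

```bash
python3 -c "
from h import *
st();grab('wrist','w1');st()"
```

```text
1.975 [0.4813 0.0133 0.2503] yawx 165.22 zax [-6.e-04 -1.e-04 -1.e+00] F [0.95 0.55 0.67] w 0.004 q [ 0.44  0.02 -0.36 -0.   -1.19 -0.7 ]
2.025 [0.4814 0.0136 0.2504] yawx 165.34 zax [-4.e-04 -1.e-04 -1.e+00] F [ 0.38  0.25 -0.18] w 0.007 q [ 0.44  0.02 -0.36 -0.   -1.19 -0.69]
```

View pics/w1.png

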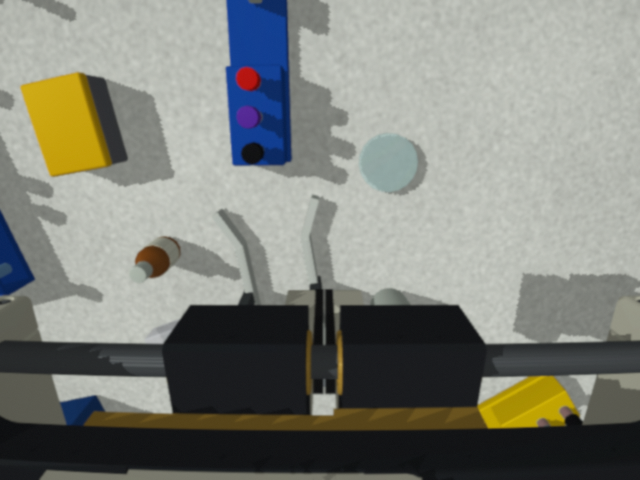

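The wrist view shows the carrier with red at (248,78), purple at (248,117) and black at (252,152). The gate flares are at (222,212) and (316,200).

```bash
cat > mw.py <<'E'
from h import *
import sys
def meas(tag,box):
    c=pickle.load(open(tag+'.pkl','rb'));W=cloud(c)
    hsv=cv2.cvtColor(c['frame'],cv2.COLOR_RGB2HSV).astype(int);H,S,V=hsv[...,0],hsv[...,1],hsv[...,2]
    r0,r1,c0,c1=box;b=np.zeros((480,640),bool);b[r0:r1,c0:c1]=1
    Z=W[...,2]
    blue=b&(H>100)&(H<125)&(S>120)
    for lo,hi,nm in [(.006,.018,'base'),(.050,.066,'blk')]:
        P=W[blue&(Z>lo)&(Z<hi)]
        if len(P)>10:
            r=cv2.minAreaRect(P[:,:2].astype(np.float32));print(nm,len(P),np.round(r[0],4),np.round(r[1],4),round(r[2],2),'z',np.median(P[:,2]).round(4));print(cv2.boxPoints(r).round(4).tolist())
    for nm,m in [('purple',b&(H>125)&(H<150)&(S>80)),('red',b&((H<8)|(H>172))&(S>120)),('black',b&(V<60)),('tab',b&(S<60)&(V>100)&(Z>.05))]:
        P=W[m&(Z>.055)]
        if len(P)<5: continue
        t=np.percentile(P[:,2],90); q=P[abs(P[:,2]-t)<.004]
        (cx,cy),rr=cv2.minEnclosingCircle(q[:,:2].astype(np.float32))
        print(nm,len(q),q.mean(0).round(4),'topz',np.median(q[:,2]).round(4),'circ',round(cx,4),round(cy,4),round(rr,4))
if __name__=='__main__': meas(sys.argv[1],list(map(int,sys.argv[2:6])))
E
python3 mw.py w1 0 170 215 300; python3 -c "
from h import *
W=cloud(pickle.load(open('w1.pkl','rb')));print(W[220:260,420:470].reshape(-1,3).mean(0))"
```

```text
base 4137 [ 0.512  -0.1116] [0.1478 0.0554] 75.66 z 0.0129
[[0.4668999910354614, -0.17630000412464142], [0.5205000042915344, -0.1899999976158142], [0.5570999979972839, -0.04690000042319298], [0.5034999847412109, -0.03310000151395798]]
blk 16 [ 0.5202 -0.0646] [0.0405 0.0079] 81.65 z 0.0644
[[0.5134000182151794, -0.08410000056028366], [0.5212000012397766, -0.08529999852180481], [0.5271000266075134, -0.04520000144839287], [0.5192999839782715, -0.04399999976158142]]
purple 378 [ 0.5194 -0.0817  0.0866] topz 0.0866 circ 0.5196 -0.0817 0.0088
red 370 [ 0.512  -0.1105  0.0788] topz 0.0789 circ 0.5122 -0.1106 0.0086
black 319 [ 0.5267 -0.0528  0.0789] topz 0.0789 circ 0.5269 -0.0521 0.0086
[nan nan nan]
```

```bash
python3 -c "
from h import *
plan([.5195,-.0817,.12],165.6,5)"
```

```text
[-0.0122, -0.0165, 0.0261, -0.0, -0.0001, -0.0009]
[-0.0122, -0.0165, 0.0261, -0.0, -0.0001, -0.0009]
[-0.0122, -0.0165, 0.0261, -0.0, -0.0001, -0.0009]
[-0.0122, -0.0165, 0.0261, -0.0, -0.0001, -0.0009]
[-0.0121, -0.0165, 0.0261, -0.0, -0.0001, -0.0009]
```

Emit:
send_rows --pt "-0.0122 -0.0165 0.026 0 0 -0.001 0" --pt "-0.0122 -0.0165 0.026 0 0 -0.001 0" --pt "-0.0122 -0.0165 0.026 0 0 -0.001 0" --pt "-0.0122 -0.0165 0.026 0 0 -0.001 0" --pt "-0.0121 -0.0165 0.026 0 0 -0.001 0"

```text
clock: 2.65
ee_pos: [0.5198, -0.0818, 0.1198]
tool_rot: [0.391, 3.117, 0.0]
contact_force: [-0.8, -0.3, 0.9]
grip_width: 0.001
```

Emit:
send_rows --pt "0 0 0.008 0 0 0 0" --pt "0 0 0.008 0 0 0 0" --pt "0 0 0.007 0 0 0 0" --pt "0 0 0 0 0 0 0"

```text
clock: 3.15
ee_pos: [0.5195, -0.0811, 0.0976]
tool_rot: [0.395, 3.117, 0.0]
contact_force: [-0.4, -0.4, 0.2]
grip_width: 0.002
```

```bash
python3 -c "
from h import *
st();grab('wrist','w2');grab('side','s2')
c=pickle.load(open('s2.pkl','rb'))['frame'];cv2.imwrite('pics/s2c.png',cv2.resize(c[200:400,250:450,::-1],None,fx=3,fy=3))
plan([.5195,-.0817,.097],165.6,1)"
```

```text
3.15 [ 0.5195 -0.0811  0.0976] yawx 165.56 zax [ 0.  0. -1.] F [-0.37 -0.4   0.16] w 0.002 q [ 0.22  0.24 -0.49 -0.   -0.85 -0.47]
[0.0002, -0.0006, 0.0011, 0.0003, 0.0008, -0.0009]
```

View pics/w2.png

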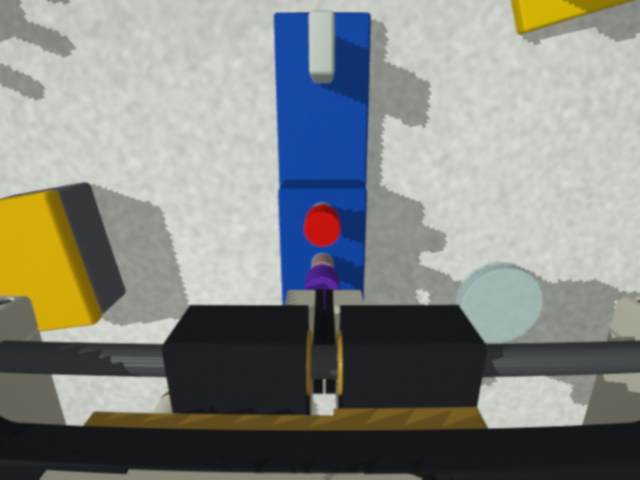

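View pics/s2c.png

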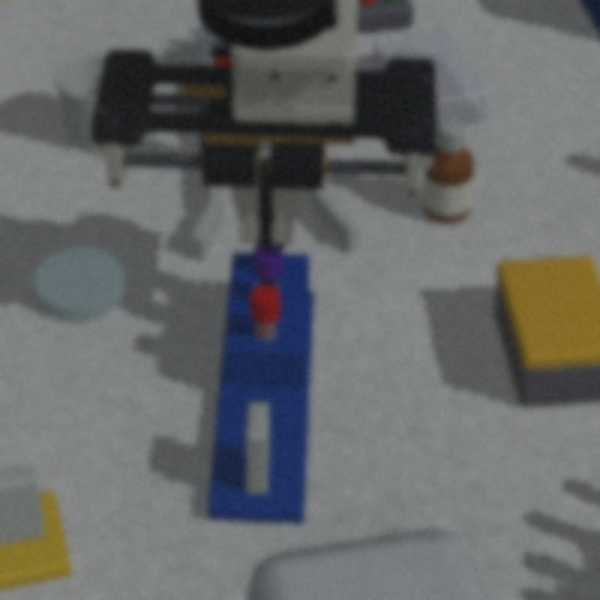

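The fingers are centred over purple at (322,275), and the tab is visible at (320,45). Now I'll press slowly.

```bash
python3 mw.py w2 0 250 270 375
```

```text
base 13424 [ 0.4978 -0.1687] [0.0998 0.0552] 75.51 z 0.0129
[[0.4586000144481659, -0.210099995136261], [0.5120000243186951, -0.22390000522136688], [0.5370000004768372, -0.12729999423027039], [0.483599990606308, -0.11349999904632568]]
purple 4 [ 0.5213 -0.1111  0.0781] topz 0.0783 circ 0.5212 -0.111 0.0027
red 984 [ 0.5123 -0.1118  0.0788] topz 0.0789 circ 0.5128 -0.1114 0.009
tab 1601 [ 0.4915 -0.1932  0.0627] topz 0.0627 circ 0.4919 -0.1934 0.0148
```

Emit:
send_rows --pt "0 0 0.004 0 0 0 0" --pt "0 0 0.004 0 0 0 0" --pt "0 0 0.002 0 0 0 0" --pt "0 0 0.002 0 0 0 0"

```text
clock: 3.75
ee_pos: [0.5196, -0.0816, 0.0856]
tool_rot: [-0.396, -3.116, 0.0]
contact_force: [-2.2, 1.0, 6.4]
grip_width: 0.005
```

Emit:
send_rows --pt "0 0 0.0015 0 0 0 0" --pt "0 0 0.0015 0 0 0 0" --pt "0 0 0.0015 0 0 0 0"

```text
clock: 4.12
ee_pos: [0.5196, -0.0817, 0.0815]
tool_rot: [0.396, 3.116, -0.0]
contact_force: [-1.6, 0.6, 5.9]
grip_width: 0.007
```

Emit:
send_rows --pt "0 0 0.001 0 0 0 0" --pt "0 0 0.0005 0 0 0 0"

```text
clock: 4.38
ee_pos: [0.5196, -0.0817, 0.08]
tool_rot: [0.396, 3.116, -0.0]
contact_force: [-1.8, 0.6, 5.0]
grip_width: 0.006
```

Emit:
send_rows --pt "0 0 0.0005 0 0 0 0" --pt "0 0 0.0005 0 0 0 0"

```text
clock: 4.62
ee_pos: [0.5196, -0.0817, 0.079]
tool_rot: [0.396, 3.116, -0.0]
contact_force: [-2.6, 0.7, 4.9]
grip_width: 0.007
```

Emit:
send_rows --pt "0 0 0.0005 0 0 0 0" --pt "0 0 0.0003 0 0 0 0"

```text
clock: 4.88
ee_pos: [0.5196, -0.0817, 0.0783]
tool_rot: [0.396, 3.116, -0.0]
contact_force: [-3.4, 1.1, 8.0]
grip_width: 0.007
```

Emit:
send_rows --pt "0 0 0.0003 0 0 0 0" --pt "0 0 0 0 0 0 0"

```text
clock: 5.12
ee_pos: [0.5196, -0.0817, 0.0782]
tool_rot: [0.396, 3.116, -0.0]
contact_force: [-3.9, 0.8, 10.3]
grip_width: 0.005
```

Emit:
send_rows --pt "0 0 0.0003 0 0 0 0" --pt "0 0 0 0 0 0 0"

```text
clock: 5.38
ee_pos: [0.5197, -0.0817, 0.0782]
tool_rot: [0.396, 3.116, -0.0]
contact_force: [-4.4, 1.7, 11.5]
grip_width: 0.005
```

Emit:
send_rows --pt "0 0 -0.003 0 0 0 0" --pt "0 0 -0.03 0 0 0 0" --pt "0 0.02 -0.05 0 0 0 0" --pt "0 0.04 -0.045 0 0 0 0" --pt "0 0.06 -0.01 0 0 0 0"

```text
clock: 6.0
ee_pos: [0.5514, 0.0353, 0.2191]
tool_rot: [0.398, 3.11, 0.004]
contact_force: [1.2, 0.5, -0.7]
grip_width: 0.005
```

Emit:
send_rows --pt "0 0.06 0 0 0 0 0" --pt "0 0.06 0 0 0 0 0" --pt "0 0.03 0 0 0 0 0" --pt "0 0 0 0 0 0 0" --pt "0 0 0 0 0 0 0"

```text
clock: 6.62
ee_pos: [0.5869, 0.1792, 0.2148]
tool_rot: [-0.397, -3.116, 0.001]
contact_force: [-0.0, -0.6, -0.5]
grip_width: 0.007
```

```bash
python3 -c "
from h import *
st();grab('wrist','w3');grab('top','t3')"; python3 mw.py t3 215 275 315 405
```

```text
6.625 [0.5869 0.1792 0.2148] yawx 165.49 zax [-8.e-04 -5.e-04 -1.e+00] F [-0.04 -0.56 -0.49] w 0.007 q [ 0.61  0.27 -0.15 -0.   -1.16 -0.87]
base 676 [ 0.5078 -0.1288] [0.1836 0.0551] 75.83 z 0.0128
[[0.4587000012397766, -0.210999995470047], [0.5120999813079834, -0.22450000047683716], [0.5569999814033508, -0.04650000110268593], [0.503600001335144, -0.032999999821186066]]
blk 52 [ 0.5204 -0.0813] [0.0842 0.0473] 75.27 z 0.0511
[[0.4867999851703644, -0.1160999983549118], [0.5325999855995178, -0.12809999287128448], [0.5540000200271606, -0.04659999907016754], [0.5081999897956848, -0.03460000082850456]]
purple 18 [ 0.5201 -0.0831  0.0814] topz 0.0814 circ 0.5188 -0.0907 0.0151
red 15 [ 0.5125 -0.113   0.0827] topz 0.0827 circ 0.5123 -0.112 0.0081
black 22 [ 0.5271 -0.0534  0.081 ] topz 0.0803 circ 0.5276 -0.0538 0.0087
tab 32 [ 0.4918 -0.1945  0.0643] topz 0.0645 circ 0.4909 -0.1943 0.013
```

View pics/w3.png

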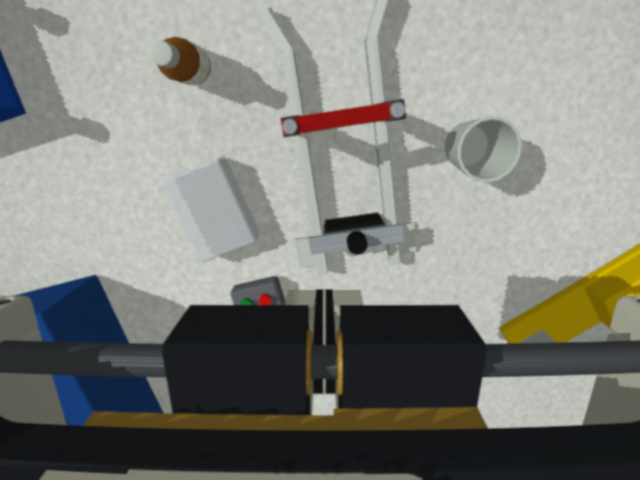

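The red bar runs from (289,126) to (398,109), the stop's rubber face is near (355,222), and the rails sit on both sides. Purple is level with its neighbours. Next I'll fit the lane.

Run:
```python
from h import *
c=pickle.load(open('w3.pkl','rb'));W=cloud(c);Z=W[...,2]
hsv=cv2.cvtColor(c['frame'],cv2.COLOR_RGB2HSV).astype(int);H,S,V=hsv[...,0],hsv[...,1],hsv[...,2]
b=np.zeros((480,640),bool);b[0:285,255:440]=1
m=b&((H<8)|(H>172))&(S>120)&(Z>.08);P=W[m];r=cv2.minAreaRect(P[:,:2].astype(np.float32));print('bar',len(P),np.median(P,0).round(4),r,cv2.boxPoints(r).round(4).tolist())
P=W[b&(Z>.0165)&(Z<.0235)][:,:2]
b0=np.array([.5545,.1005]);bs=None
for a in np.deg2rad(np.arange(78,90,.25)):
    d=np.array([np.cos(a),np.sin(a)]);n=np.array([-d[1],d[0]]);q=P-b0;s=q@d;l=q@n;k=(s>-.055)&(s<.07)&(abs(l)<.05)
    h,_=np.histogram(l[k],bins=np.arange(-.05,.0501,.001));v=(h.astype(float)**2).sum()
    if bs is None or v>bs[0]: bs=(v,a)
a=bs[1];d=np.array([np.cos(a),np.sin(a)]);n=np.array([-d[1],d[0]]);q=P-b0;s=q@d;l=q@n
print('ang',np.rad2deg(a))
for sg in(-1,1):
    k=(s>-.055)&(s<.07)&(sg*l>.028)&(sg*l<.046)
    pf=np.polyfit(s[k],l[k],1);print(sg,k.sum(),pf,np.percentile(l[k],[1,5,50,95,99]).round(4))
m=b&(V<60)&(Z>.012)&(Z<.04);m[:205]=0;m[:, :300]=0
Q=W[m];s=(Q[:,:2]-b0)@d;l=(Q[:,:2]-b0)@n;print('rubber s',np.percentile(s,[1,5,25,50,75,95,99]).round(4),'l',l.min(),l.max(),np.median(Q[:,2]))
```

```text
bar 1560 [0.5533 0.1036 0.0919] ((0.5576484799385071, 0.10315663367509842), (0.011540277861058712, 0.07662408798933029), 83.91553497314453) [[0.5188999772071838, 0.1014999970793724], [0.5950999855995178, 0.0934000015258789], [0.5964000225067139, 0.10480000078678131], [0.5202000141143799, 0.11299999803304672]]
ang 83.75
-1 1439 [-0.00280811 -0.03431386] [-0.0394 -0.0389 -0.0343 -0.0298 -0.0293]
1 1516 [0.00101411 0.03724035] [0.0325 0.0327 0.0372 0.0419 0.0425]
rubber s [0.0976 0.0978 0.0981 0.0985 0.1008 0.1022 0.1024] l -0.02612472737722999 0.029689859294281192 0.03000217148697487
```

```bash
python3 -c "
from h import *
plan([.4912,-.1932,.12],165.6,7)"
```

```text
[-0.0001, -0.0549, 0.0136, -0.0, -0.0, -0.0004]
[-0.0001, -0.0549, 0.0136, -0.0, -0.0, -0.0004]
[-0.0001, -0.0549, 0.0136, -0.0, -0.0, -0.0004]
[-0.0, -0.0549, 0.0136, -0.0, -0.0, -0.0004]
[-0.0, -0.0549, 0.0136, -0.0, -0.0, -0.0004]
[0.0, -0.0549, 0.0136, -0.0, -0.0, -0.0004]
[0.0, -0.0549, 0.0136, -0.0, -0.0, -0.0004]
```

Emit:
send_rows --pt "0 -0.055 0.0136 0 0 0 40" --pt "0 -0.055 0.0136 0 0 0 40" --pt "0 -0.055 0.0136 0 0 0 40" --pt "0 -0.055 0.0136 0 0 0 40" --pt "0 -0.055 0.0136 0 0 0 40"

```text
clock: 7.35
ee_pos: [0.5173, -0.0889, 0.1474]
tool_rot: [0.398, 3.115, 0.0]
contact_force: [0.4, 0.0, 0.2]
grip_width: 0.402
```

Emit:
send_rows --pt "0 -0.055 0.0136 0 0 0 40" --pt "0 -0.055 0.0136 0 0 0 40" --pt "0 0 0 0 0 0 40" --pt "0 0 0 0 0 0 40"

```text
clock: 7.85
ee_pos: [0.4905, -0.1938, 0.1204]
tool_rot: [0.4, 3.115, 0.0]
contact_force: [0.6, 0.4, 0.2]
grip_width: 0.398
```

```bash
python3 -c "
from h import *
st();grab('wrist','w4');grab('side','s4')
c=pickle.load(open('s4.pkl','rb'))['frame'];cv2.imwrite('pics/s4c.png',cv2.resize(c[200:400,250:450,::-1],None,fx=3,fy=3))
plan([.4912,-.1932,.075],165.6,1);plan([.4912,-.1932,.03],165.6,1)"
```

```text
7.85 [ 0.4905 -0.1938  0.1204] yawx 165.38 zax [ 7.e-04 -1.e-04 -1.e+00] F [0.62 0.44 0.16] w 0.398 q [-0.    0.21 -0.46  0.   -0.9  -0.25]
[-0.0001, -0.0005, 0.0455, 0.0002, 0.0011, -0.0014]
[-0.0001, -0.0006, 0.0905, 0.0002, 0.0011, -0.0014]
```

View pics/w4.png

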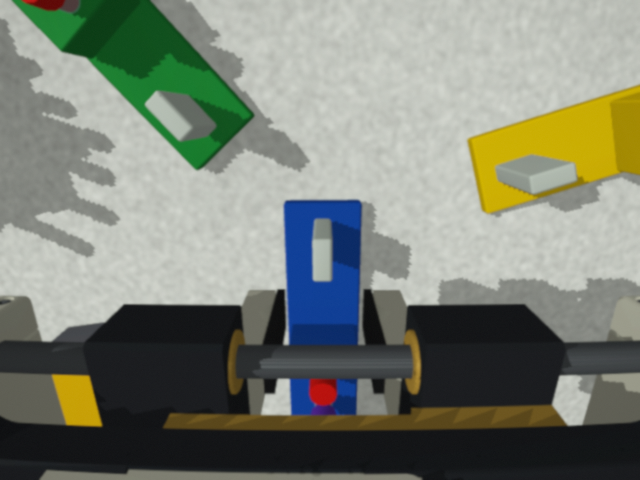

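View pics/s4c.png

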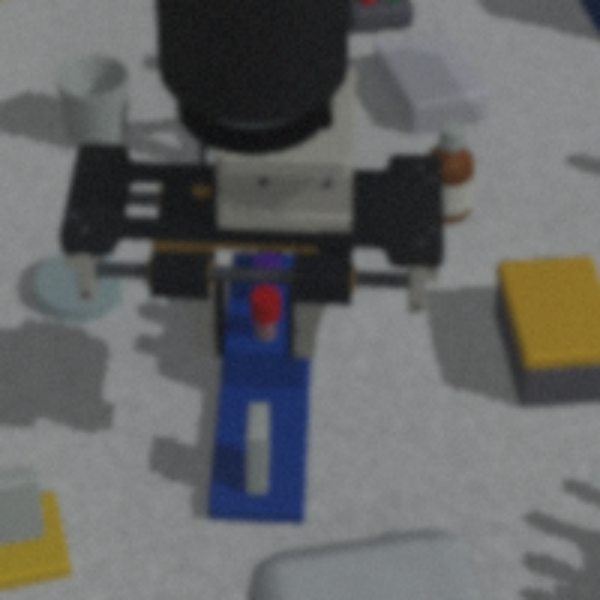

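```bash
python3 mw.py w4 190 290 275 368 | grep tab; python3 mw.py s4 265 380 310 365|grep -A1 -E "tab|base"
```

```text
tab 814 [ 0.4913 -0.1945  0.0628] topz 0.0628 circ 0.4916 -0.194 0.0141
base 1099 [ 0.5031 -0.1627] [0.1229 0.0534] 75.35 z 0.0117
[[0.4616999924182892, -0.21529999375343323], [0.5134000182151794, -0.2287999987602234], [0.5443999767303467, -0.10999999940395355], [0.4927999973297119, -0.09650000184774399]]
--
tab 89 [ 0.5124 -0.2232  0.2395] topz 0.2391 circ 0.5038 -0.2212 0.0293
```

Tab confirmed at (.4914, -.194). Descending.

Emit:
send_rows --pt "-0.0006 0 0.02 0 0 0 40" --pt "0 0 0.02 0 0 0 40" --pt "0 0 0.02 0 0 0 40" --pt "0 0 0.02 0 0 0 40" --pt "0 0 0.0105 0 0 0 40"

```text
clock: 8.57
ee_pos: [0.4916, -0.1921, 0.0289]
tool_rot: [-0.394, -3.116, 0.0]
contact_force: [-0.3, 0.2, -0.6]
grip_width: 0.402
```

Emit:
send_rows --pt "0 0 0 0 0 0 0" --pt "0 0 0 0 0 0 0" --pt "0 0 0 0 0 0 0" --pt "0 0 0 0 0 0 0" --pt "0 0 0 0 0 0 0" --newtons 20

```text
clock: 9.2
ee_pos: [0.492, -0.1931, 0.0303]
tool_rot: [0.396, 3.115, 0.0]
contact_force: [-0.4, 2.9, 7.0]
grip_width: 0.133
```

```bash
python3 -c "
from h import *
st()
plan([.5243,-.1677,.03],173.9,4)"
```

```text
9.2 [ 0.492  -0.1931  0.0303] yawx 165.52 zax [ 1.4e-03 -1.0e-04 -1.0e+00] F [-0.4   2.87  7.03] w 0.133 q [-0.    0.34 -0.55  0.   -0.69 -0.25]
[-0.0062, 0.0082, 0.0001, 0.0, 0.0004, -0.0366]
[-0.0065, 0.0079, 0.0001, 0.0, 0.0004, -0.0366]
[-0.0068, 0.0077, 0.0001, 0.0, 0.0004, -0.0366]
[-0.0071, 0.0074, 0.0001, 0.0, 0.0004, -0.0366]
```

Emit:
send_rows --pt "-0.0062 0.0082 -0.0004 0 0 -0.0366 0" --pt "-0.0065 0.0079 0 0 0 -0.0366 0" --pt "-0.0068 0.0077 0 0 0 -0.0366 0" --pt "-0.0071 0.0074 0 0 0 -0.0366 0" --pt "0 0 0 0 0 0 0"

```text
clock: 9.82
ee_pos: [0.5251, -0.1672, 0.0303]
tool_rot: [0.163, 3.136, -0.0]
contact_force: [-0.9, -0.3, 5.4]
grip_width: 0.129
```

```bash
python3 -c "
from h import *
st();c=grab('top','t5');W=cloud(c);cv2.imwrite('pics/t5c.png',cv2.resize(c['frame'][190:290,200:400,::-1],None,fx=4,fy=4))
c=grab('side','s5');cv2.imwrite('pics/s5c.png',cv2.resize(c['frame'][190:390,250:450,::-1],None,fx=3,fy=3))"; python3 mw.py s5 265 380 310 375|grep -A1 -E "base"
```

```text
9.825 [ 0.5251 -0.1672  0.0303] yawx 174.04 zax [ 1.3e-03 -2.0e-04 -1.0e+00] F [-0.91 -0.34  5.38] w 0.129 q [ 0.05  0.37 -0.5   0.   -0.71 -0.15]
base 466 [ 0.529  -0.1476] [0.1033 0.0544] 85.2 z 0.0117
[[0.4975999891757965, -0.19679999351501465], [0.551800012588501, -0.2012999951839447], [0.5604000091552734, -0.09839999675750732], [0.5062000155448914, -0.09390000253915787]]
```

View pics/t5c.png

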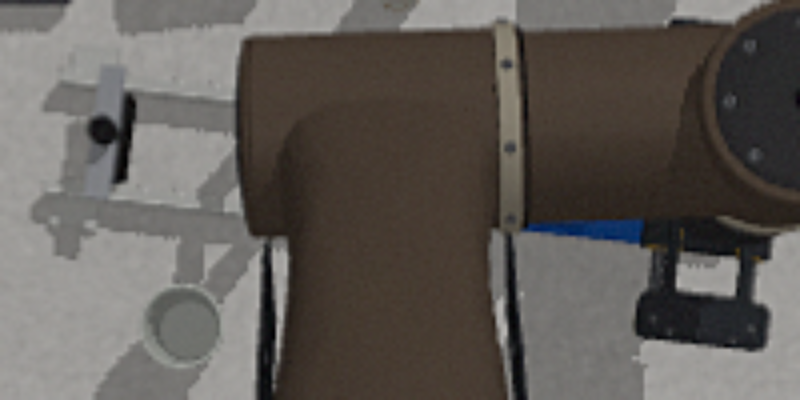

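View pics/s5c.png

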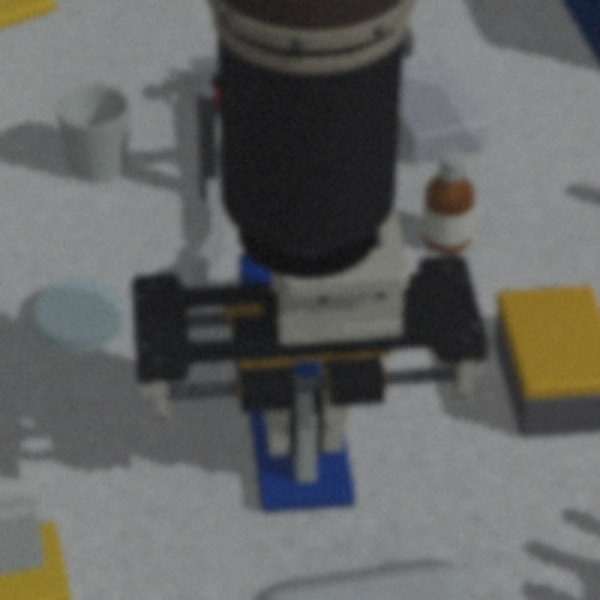

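Run:
```python
from h import *
st();c=grab('wrist','w6')
W=cloud(c);hsv=cv2.cvtColor(c['frame'],cv2.COLOR_RGB2HSV).astype(int)
b=(hsv[...,0]>100)&(hsv[...,0]<125)&(hsv[...,1]>120)&(W[...,2]>.006)&(W[...,2]<.018)
b[:, :200]=0;b[:,450:]=0
P=W[b][:,:2];print(len(P),P.min(0),P.max(0))
r=cv2.minAreaRect(P.astype(np.float32));print(r,cv2.boxPoints(r).round(4).tolist())
```

```text
9.925 [ 0.5249 -0.1673  0.0302] yawx 174.0 zax [ 1.6e-03 -1.0e-04 -1.0e+00] F [0.19 0.63 4.88] w 0.139 q [ 0.05  0.37 -0.5   0.   -0.71 -0.15]
6484 [ 0.49520568 -0.19539558] [ 0.55244727 -0.09413393]
((0.5271247625350952, -0.1442529261112213), (0.09858785569667816, 0.055076681077480316), 84.13706970214844) [[0.49470001459121704, -0.19050000607967377], [0.5494999885559082, -0.19609999656677246], [0.5595999956130981, -0.09799999743700027], [0.504800021648407, -0.09239999949932098]]
```

View pics/w6.png

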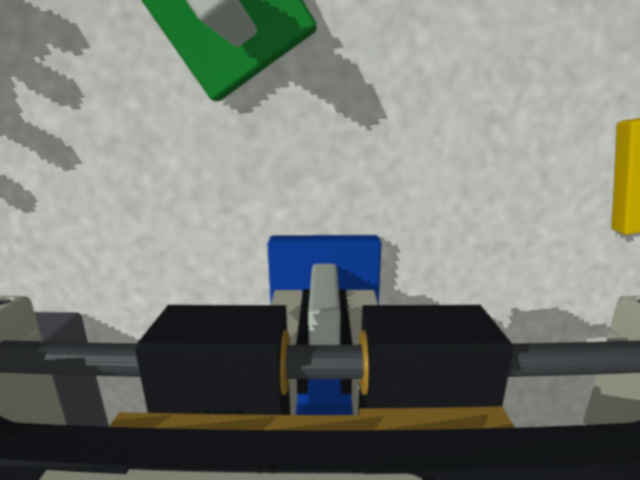

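The wrist view shows the tail square between the jaws, with the base at 84.1° against 84° for the lane. Now sliding in.

Emit:
send_rows --pt "0.0005 0.01 -0.0002 0 0 0 0" --pt "0 0.012 0 0 0 0 0" --pt "0 0.012 0 0 0 0 0" --pt "0 0.01 0 0 0 0 0" --pt "0 0.008 0 0 0 0 0"

```text
clock: 10.6
ee_pos: [0.5287, -0.1154, 0.0302]
tool_rot: [0.167, 3.137, -0.001]
contact_force: [-0.2, -5.1, 5.4]
grip_width: 0.131
```

Emit:
send_rows --pt "0 0.008 0 0 0 0 0" --pt "0 0.008 0 0 0 0 0" --pt "0 0.008 0 0 0 0 0"

```text
clock: 10.98
ee_pos: [0.5312, -0.0917, 0.0302]
tool_rot: [-0.167, -3.137, 0.001]
contact_force: [-0.7, -5.0, 5.0]
grip_width: 0.134
```

```bash
python3 -c "
from h import *
st();c=grab('side','s7');cv2.imwrite('pics/s7c.png',cv2.resize(c['frame'][190:390,250:450,::-1],None,fx=3,fy=3))"
```

```text
10.975 [ 0.5312 -0.0917  0.0302] yawx 173.91 zax [-2.e-04 -4.e-04 -1.e+00] F [-0.68 -5.03  5.04] w 0.134 q [ 0.19  0.35 -0.52  0.   -0.7  -0.3 ]
```

View pics/s7c.png

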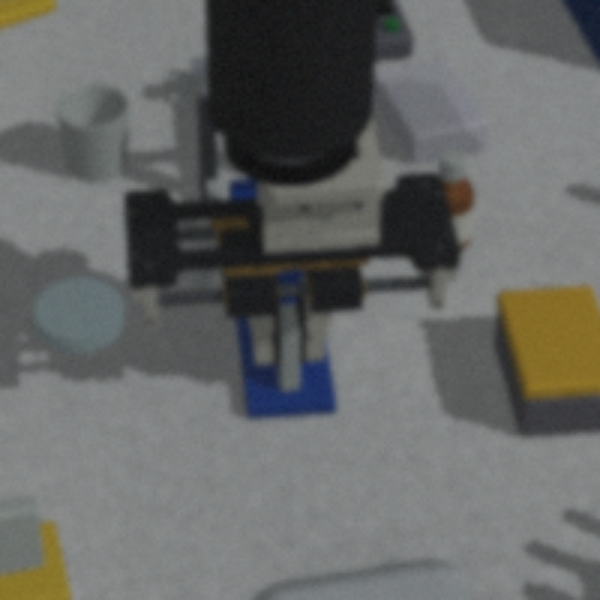

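Emit:
send_rows --pt "0 0.008 -0.0003 0 0 0 0" --pt "0 0.008 0 0 0 0 0" --pt "0 0.008 0 0 0 0 0"

```text
clock: 11.4
ee_pos: [0.5337, -0.0676, 0.0303]
tool_rot: [-0.167, -3.137, 0.0]
contact_force: [-0.2, -4.1, 2.6]
grip_width: 0.137
```

Emit:
send_rows --pt "0 0.008 0 0 0 0 0" --pt "0 0.008 0 0 0 0 0" --pt "0 0.008 0 0 0 0 0"

```text
clock: 11.78
ee_pos: [0.5363, -0.0438, 0.0303]
tool_rot: [-0.167, -3.137, -0.0]
contact_force: [0.4, -2.8, 2.3]
grip_width: 0.135
```

Emit:
send_rows --pt "0 0.008 0 0 0 0 0" --pt "0 0.008 0 0 0 0 0" --pt "0 0.008 0 0 0 0 0"

```text
clock: 12.15
ee_pos: [0.5388, -0.0199, 0.0303]
tool_rot: [-0.167, -3.137, -0.0]
contact_force: [0.0, -2.7, 0.7]
grip_width: 0.137
```

```bash
python3 -c "
from h import *
st();c=grab('side','s8');cv2.imwrite('pics/s8c.png',cv2.resize(c['frame'][170:370,250:450,::-1],None,fx=3,fy=3))"
```

```text
12.15 [ 0.5388 -0.0199  0.0303] yawx 173.89 zax [-2.e-04  1.e-04 -1.e+00] F [ 0.02 -2.73  0.72] w 0.137 q [ 0.33  0.35 -0.52 -0.   -0.7  -0.43]
```

View pics/s8c.png

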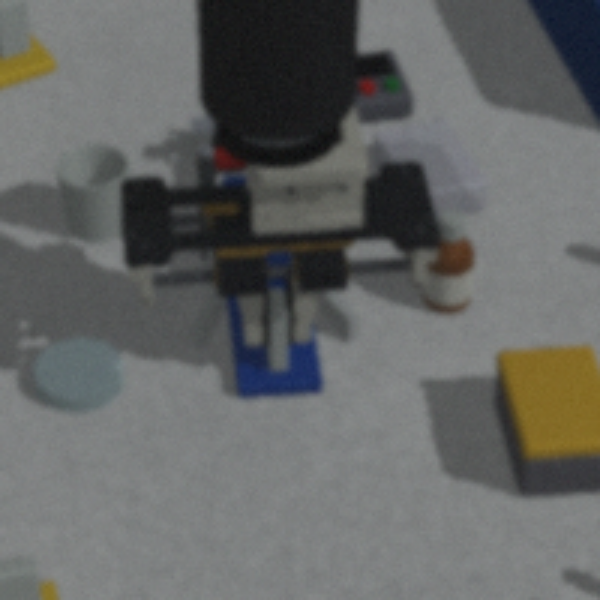

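The beige stub at the gripper's right end is near the dropper at (450,260), so I'll check the clearance.

Run:
```python
from h import *
p,R,s=pose();c=grab('wrist','w9');W=cloud(c)
L=(W-p)@R
for nm,(a,b,d,e) in {'right':(300,420,600,640),'left':(300,420,0,40)}.items():
    Q=L[a:b,d:e].reshape(-1,3);Q=Q[~np.isnan(Q[:,0])];Q=Q[Q[:,2]<0.0];print(nm,len(Q),np.percentile(Q,[0,50,100],axis=0).round(3).tolist() if len(Q) else '')
t=pickle.load(open('t3.pkl','rb'));Wt=cloud(t);q=Wt[176:192,290:308];q=q[q[...,2]>.06];print('dropper',q.mean(0),q[:,2].max(),q.min(0),q.max(0))
t=pickle.load(open('w3.pkl','rb'));Wt=cloud(t);q=Wt[35:85,150:205].reshape(-1,3);q=q[q[...,2]>.02];print('dropper w3',q[q[:,2]>.06].mean(0),q[:,2].max(),np.percentile(q,[2,98],axis=0))
st()
d=np.array([[.637,.07]]);print('dropper in tool frame',[( np.array([x,y,.075])-p)@R for x,y in [(.63,.06)]])
```

```text
right 4291 [[0.065, -0.038, -0.086], [0.08, -0.026, -0.078], [0.084, 0.0, -0.066]]
left 4644 [[-0.087, -0.039, -0.101], [-0.08, -0.027, -0.079], [-0.064, -0.003, -0.066]]
dropper [0.66825    0.02479063 0.0746681 ] 0.08175313221220762 [0.65744171 0.01662272 0.0603386 ] [0.67817283 0.03177159 0.08175313]
dropper w3 [0.66656879 0.02759612 0.07368536] 0.07801359879246667 [[0.65134644 0.01382659 0.02377859]
 [0.67899902 0.04330202 0.07678536]]
12.25 [ 0.5392 -0.0193  0.0303] yawx 173.93 zax [ 4.e-04  6.e-04 -1.e+00] F [-0.62  2.53  0.31] w 0.135 q [ 0.33  0.35 -0.52 -0.   -0.7  -0.43]
dropper in tool frame [array([-0.08197022,  0.08840411, -0.0446989 ])]
```

View pics/w9.png

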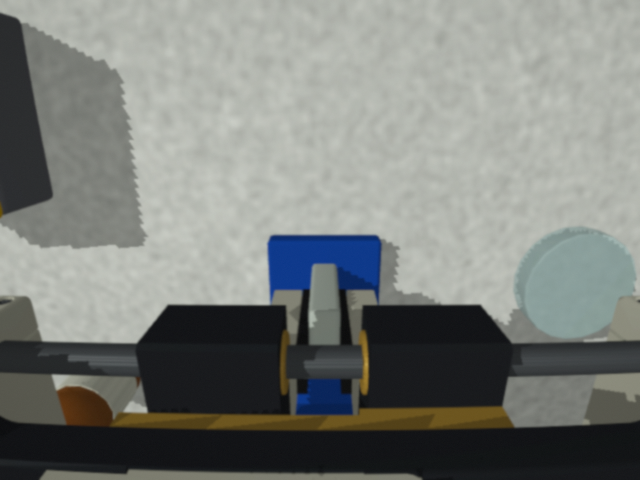

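Lowest body point is z≈0.096 and the dropper top is 0.078, so it clears. Continuing.

Emit:
send_rows --pt "0 0.008 0 0 0 0 0" --pt "0 0.008 0 0 0 0 0" --pt "0 0.008 0 0 0 0 0"

```text
clock: 12.62
ee_pos: [0.5414, 0.0039, 0.0303]
tool_rot: [-0.168, -3.137, 0.0]
contact_force: [0.9, -1.5, -0.4]
grip_width: 0.137
```

Emit:
send_rows --pt "0 0.006 0 0 0 0 0" --pt "0 0.005 0 0 0 0 0" --pt "0 0.004 0 0 0 0 0" --pt "0 0.003 0 0 0 0 0"

```text
clock: 13.12
ee_pos: [0.5433, 0.0215, 0.0303]
tool_rot: [-0.167, -3.137, 0.0]
contact_force: [-0.1, -1.7, -1.4]
grip_width: 0.136
```

Emit:
send_rows --pt "0 0.002 0 0 0 0 0" --pt "0 0.002 0 0 0 0 0" --pt "0 0.002 0 0 0 0 0"

```text
clock: 13.5
ee_pos: [0.544, 0.0273, 0.0303]
tool_rot: [-0.168, -3.137, 0.0]
contact_force: [-0.5, -1.0, -1.8]
grip_width: 0.133
```

Emit:
send_rows --pt "0 0.002 0.0003 0 0 0 0" --pt "0 0.002 0 0 0 0 0" --pt "0 0.002 0 0 0 0 0"

```text
clock: 13.88
ee_pos: [0.5448, 0.0332, 0.0302]
tool_rot: [0.167, 3.137, -0.0]
contact_force: [-0.5, -3.3, 1.0]
grip_width: 0.138
```

Emit:
send_rows --pt "0 0.001 0.0001 0 0 0 0" --pt "0 0.001 0 0 0 0 0"

```text
clock: 14.12
ee_pos: [0.545, 0.0351, 0.0303]
tool_rot: [0.167, 3.137, -0.0]
contact_force: [-0.9, -5.2, 5.0]
grip_width: 0.129
```

Emit:
send_rows --pt "0 0.001 0 0 0 0 0" --pt "0 0.001 0 0 0 0 0"

```text
clock: 14.38
ee_pos: [0.5452, 0.0371, 0.0303]
tool_rot: [0.167, 3.137, -0.0]
contact_force: [-1.1, -6.4, 5.0]
grip_width: 0.136
```

Emit:
send_rows --pt "0 0.001 -0.0002 0 0 0 0" --pt "0 0.0005 0 0 0 0 0"

```text
clock: 14.62
ee_pos: [0.5453, 0.0387, 0.0302]
tool_rot: [0.167, 3.137, -0.0]
contact_force: [0.4, -3.2, 3.0]
grip_width: 0.137
```

Emit:
send_rows --pt "0 0.0005 0 0 0 0 0" --pt "0 0.0005 0 0 0 0 0"

```text
clock: 14.88
ee_pos: [0.5454, 0.0396, 0.0302]
tool_rot: [0.167, 3.137, -0.0]
contact_force: [-0.4, -4.9, 4.6]
grip_width: 0.136
```

Emit:
send_rows --pt "0 0.0005 -0.0001 0 0 0 0" --pt "0 0.0005 0 0 0 0 0"

```text
clock: 15.12
ee_pos: [0.5452, 0.0397, 0.0302]
tool_rot: [-0.167, -3.137, 0.002]
contact_force: [0.9, -12.0, 4.7]
grip_width: 0.138
```

Emit:
send_rows --pt "0 0.0005 0 0 0 0 0" --pt "0 0.0005 0 0 0 0 0"

```text
clock: 15.38
ee_pos: [0.545, 0.0398, 0.0302]
tool_rot: [-0.168, -3.136, 0.004]
contact_force: [0.2, -16.8, 5.7]
grip_width: 0.137
```

Nose met the stop at y=0.0397. I'll ease off slightly and hold.

Emit:
send_rows --pt "0 -0.0004 0 0 0 0 0" --pt "0 0 0 0 0 0 0"

```text
clock: 15.62
ee_pos: [0.545, 0.0397, 0.0303]
tool_rot: [-0.168, -3.136, 0.003]
contact_force: [1.2, -12.2, 4.9]
grip_width: 0.135
```

Emit:
send_rows --pt "0 0 0 0 0 0 0" --pt "0 0 0 0 0 0 0" --pt "0 0 0 0 0 0 0"

```text
clock: 16.0
ee_pos: [0.545, 0.0397, 0.0302]
tool_rot: [-0.168, -3.136, 0.003]
contact_force: [0.7, -13.4, 5.4]
grip_width: 0.133
```

Emit:
send_rows --pt "0 0 0 0 0 0 0" --pt "0 0 0 0 0 0 0" --pt "0 0 0 0 0 0 0"

```text
clock: 16.38
ee_pos: [0.545, 0.0397, 0.0302]
tool_rot: [-0.168, -3.136, 0.003]
contact_force: [1.0, -13.4, 5.0]
grip_width: 0.135
```

Emit:
send_rows --pt "0 0 0 0 0 0 40" --pt "0 0 0 0 0 0 40" --pt "0 0 0 0 0 0 40" --pt "0 0 0 0 0 0 40"

```text
clock: 16.88
ee_pos: [0.5455, 0.0416, 0.0302]
tool_rot: [-0.167, -3.137, -0.0]
contact_force: [0.1, -1.1, -0.1]
grip_width: 0.395
```

```bash
python3 -c "
from h import *
st();grab('wrist','w10');"
```

```text
16.875 [0.5455 0.0416 0.0302] yawx 173.91 zax [-0.e+00  1.e-04 -1.e+00] F [ 0.09 -1.05 -0.05] w 0.395 q [ 0.43  0.36 -0.51 -0.   -0.7  -0.54]
```

View pics/w10.png

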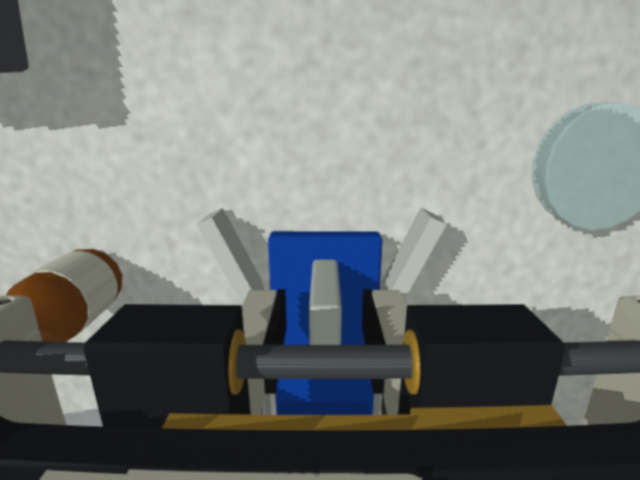

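The jaws are clear of the tab at (325,300). Retracting straight up.

Emit:
send_rows --pt "0 0 -0.01 0 0 0 40" --pt "0 0 -0.025 0 0 0 40" --pt "0 0 -0.04 0 0 0 40" --pt "0 0 -0.05 0 0 0 40" --pt "0 0 -0.05 0 0 0 40"

```text
clock: 17.55
ee_pos: [0.5453, 0.0411, 0.2077]
tool_rot: [0.167, 3.137, 0.0]
contact_force: [1.6, 0.7, 0.1]
grip_width: 0.401
```

Emit:
send_rows --pt "0 0.06 -0.02 0 0 0 40" --pt "0 0.06 0 0 0 0 40" --pt "0 0.06 0 0 0 0 40" --pt "0 0 0 0 0 0 40" --pt "0 0 0 0 0 0 40"

```text
clock: 18.18
ee_pos: [0.5643, 0.2196, 0.2253]
tool_rot: [-0.166, -3.137, 0.0]
contact_force: [0.7, -0.5, 0.3]
grip_width: 0.403
```

```bash
python3 - <<'E'
from h import *
st();grab('wrist','w11');c=grab('side','s11');cv2.imwrite('pics/s11c.png',cv2.resize(c['frame'][170:370,250:450,::-1],None,fx=3,fy=3))
W=cloud(pickle.load(open('w11.pkl','rb')));np.save('W11.npy',W)
E
python3 mw.py w11 0 280 230 420
```

```text
18.175 [0.5643 0.2196 0.2253] yawx 173.95 zax [-2.e-04 -2.e-04 -1.e+00] F [ 0.74 -0.47  0.33] w 0.403 q [ 0.69  0.25 -0.15  0.   -1.17 -0.8 ]
base 3669 [0.553  0.1132] [0.1452 0.0552] 83.82 z 0.0128
[[0.5177000164985657, 0.04399999976158142], [0.5726000070571899, 0.03799999877810478], [0.5881999731063843, 0.18240000307559967], [0.53329998254776, 0.1882999986410141]]
blk 12 [0.5644 0.1617] [0.0119 0.0307] 9.24 z 0.0648
[[0.5561000108718872, 0.17589999735355377], [0.5609999895095825, 0.14560000598430634], [0.5727999806404114, 0.14749999344348907], [0.5679000020027161, 0.1777999997138977]]
purple 54 [0.5506 0.1101 0.0864] topz 0.0863 circ 0.5506 0.1102 0.0192
red 1644 [0.5531 0.1042 0.0918] topz 0.0918 circ 0.5532 0.1031 0.0434
black 69 [0.5528 0.1104 0.091 ] topz 0.0913 circ 0.5535 0.1098 0.0423
tab 373 [0.5541 0.1037 0.0946] topz 0.0948 circ 0.5532 0.1049 0.0439
```

View pics/w11.png

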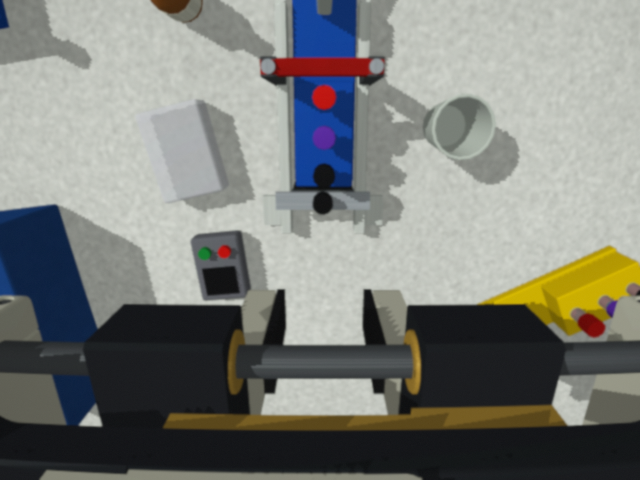

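View pics/s11c.png

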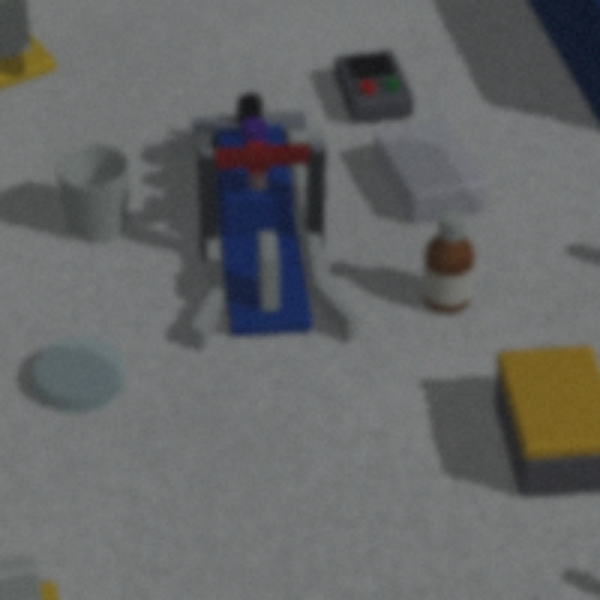

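The carrier is in the lane at (323,120), with its nose at the stop near (322,190) and all three stoppers past the bar. Bystanders look unmoved. I'll check the stopper heights and the nose gap.

Run:
```python
from h import *
W=np.load('W11.npy');c=pickle.load(open('w11.pkl','rb'))
for n,(u,v) in dict(red=(324,97),purple=(323,138),black=(324,175)).items(): print(n,np.nanmedian(W[v-4:v+5,u-4:u+5].reshape(-1,3),0).round(4))
cv2.imwrite('pics/w11z.png',cv2.resize(c['frame'][150:230,270:380,::-1],None,fx=6,fy=6,interpolation=cv2.INTER_CUBIC))
# profile of the base top + stop along lane
for u in (300,306,345):print([tuple(W[v,u,1:].round(3)) for v in range(176,198,2)])
```

```text
red [0.5539 0.124  0.0789]
purple [0.5578 0.1538 0.0787]
black [0.5601 0.1823 0.0791]
[(np.float64(0.186), np.float64(0.046)), (np.float64(0.188), np.float64(0.045)), (np.float64(0.189), np.float64(0.045)), (np.float64(0.191), np.float64(0.047)), (np.float64(0.193), np.float64(0.046)), (np.float64(0.195), np.float64(0.044)), (np.float64(0.199), np.float64(0.031)), (np.float64(0.2), np.float64(0.036)), (np.float64(0.201), np.float64(0.04)), (np.float64(0.203), np.float64(0.04)), (np.float64(0.205), np.float64(0.04))]
[(np.float64(0.186), np.float64(0.046)), (np.float64(0.188), np.float64(0.047)), (np.float64(0.19), np.float64(0.046)), (np.float64(0.192), np.float64(0.045)), (np.float64(0.193), np.float64(0.046)), (np.float64(0.196), np.float64(0.043)), (np.float64(0.2), np.float64(0.031)), (np.float64(0.201), np.float64(0.034)), (np.float64(0.201), np.float64(0.041)), (np.float64(0.204), np.float64(0.039)), (np.float64(0.205), np.float64(0.041))]
[(np.float64(0.19), np.float64(0.046)), (np.float64(0.192), np.float64(0.046)), (np.float64(0.194), np.float64(0.046)), (np.float64(0.195), np.float64(0.047)), (np.float64(0.197), np.float64(0.046)), (np.float64(0.199), np.float64(0.046)), (np.float64(0.203), np.float64(0.032)), (np.float64(0.205), np.float64(0.035)), (np.float64(0.205), np.float64(0.041)), (np.float64(0.208), np.float64(0.038)), (np.float64(0.209), np.float64(0.04))]
```

View pics/w11z.png

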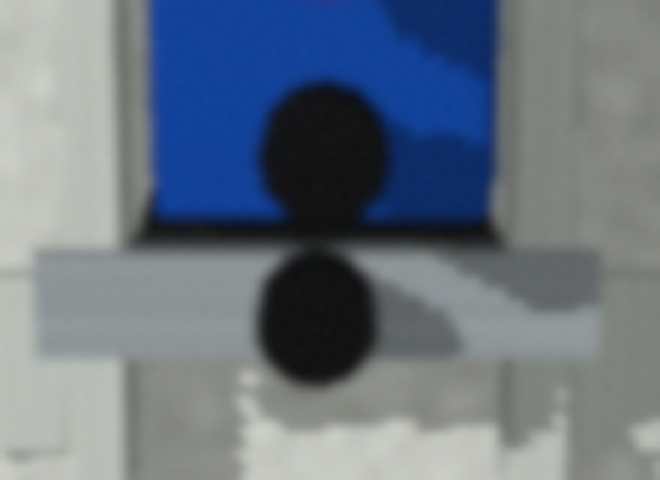

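The block's front is against the black rubber face, and all three stopper tops are level at about 0.079 m. Handing in.

```bash
python3 -c "
from h import *
st();print(env.sign_off())"
```

```text
18.275 [0.5644 0.2187 0.2254] yawx 173.85 zax [ 1.e-04  1.e-04 -1.e+00] F [ 0.49 -1.05  0.4 ] w 0.398 q [ 0.69  0.25 -0.15  0.   -1.17 -0.8 ]
the job is handed in; nothing more can be done
None
```

The stopper is home, and the carrier is in the lane against the end stop. I handed the job in at 18.3 s.

- **Stopper:** I pressed it with the shut fingers. It moved against about 6 N and bottomed at z = 0.078 m; the highest reading was 11.5 N. In the last wrist view, all three stopper tops read 0.0787 to 0.0791 m.
- **Slide:** I gripped the tab at 20 N, turned the carrier 8.5° to line up with the lane and slid it under the bar. Sideways force stayed around 1 N. The upward reading dipped briefly to -1.8 N, so the arm was carrying part of the weight for a moment. The tool height did not change, so I don't believe the carrier left the table.
- **End stop:** The nose met the stop with the tab at y ≈ 0.040 m. The force reached 16.8 N on contact. I eased off and held 12 to 13.5 N at the wrist for about 0.75 s. That reading probably includes some table friction, so the force on the stop may have been nearer 10 N.
- **Last checks:** After I let go and retracted, the pictures showed the carrier straight at 83.8° and its nose at the rubber face. The bystanders looked unmoved, and the robot was touching nothing. No check failed.

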